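# Close up the torch-spares box

## Robot

A 7-joint arm with a two-finger parallel gripper is mounted at the origin on the work surface. World frame = base frame: x ahead of the robot, y to its left, z up, the work surface at z = 0. Lengths are in m, angles in rad, forces in N, time in s.
With the tool pointing down it reaches from about 0.425 to 0.825 m from the base axis. Payload 3.6 kg.
Tool frame: the origin (TCP) lies on the centre line of the jaws, within the pads' length; the fingertips stand 11 mm ahead of it and the grasp point (between the pads) lies 8 mm behind it; y points along the fingers, x is the direction in which the jaws open and shut, and the axes are right-handed (so a half turn about y gives the same grasp; the last joint's range is limited). The gripper opens to 93 mm and grips with 3 to 60 N. Pads are 15 mm wide; open, the fingers measure 128 mm over their backs; the gripper's body (75 mm by 188 mm) begins 65 mm behind the grasp point.
Start: joints at [-1.129, 0.615, -0.013, 1.423, 0.008, 1.103, -0.04], TCP at [0.294, 0.58, 0.23] pointing down, gripper open.
Joint ranges: [-3.12, 3.12], [-0.3, 2.06], [-1.34, 1.32], [0.26, 2.42], [-1.36, 4.5], [0.01, 1.98], [-2.84, 2.84]. Speed limits (rad/s): [2.79, 2.79, 3.14, 3.14, 3.14, 3.14, 3.14].

## Interface

Orientations are given as [roll, pitch, yaw] about the fixed x, y, z axes, in that order (R = Rz(yaw) Ry(pitch) Rx(roll)).
In Python, from rig import ctrl gives the robot as it stands. The module is installed in compiled form; this text tells all that it offers.
- The arm moves only by the shell command python3 -m creep 'ROWS' [OPENING] [FORCE]. ROWS is JSON, a list of rows, each a list of 4 numbers: the shift along the tool's x, y, z in mm, then the turn about the tool's y in rad. In form: [[dx, dy, dz, roll], ...]. A call has 1 to 8 rows; each row is the pose to reach, as a shift and turn from the pose commanded when the call began, along the tool's axes at that moment; what a row does not reach only later rows make up. A row lasts 1/12 s, in which the tool goes at most 41.7 mm and 7.16 degrees, less where a joint would pass 70% of its speed; a pose out of reach is approached as far as the arm can. A call with a gripper value outside its range is refused whole. OPENING is the gripper's target within -1 to 1 (shut at 1, half-way at 0, fully open at -1), set as the call begins (- or left out, the last holds). The fingers move at their own pace and stop on an object; FORCE is the grip in N (left out, the last holds). Time passes only in rows, so rows that repeat a pose let the fingers close. It gives the time, the measured TCP pose, the force and the opening at its end, in the units of the state.
- ctrl.read_state(): the state, without advancing time (a new reading comes with each control period).
- ctrl.capture(name): name is "scene" or "top"; returns the picture (384x512x3 uint8, red, green, blue); there is no depth.
- ctrl.camera_params(name): a dict with "intrinsics" (3x3 intrinsics, pixels), "R" (3x3) and "t" (3): a world point X has camera coordinates R X + t. Camera axes: x right, y down, z forward; pixel columns grow to the right and rows downward; lengths in m; the calibration is good to about 2 mm. A picture is of the moment at which its call begins. camera_params takes no time and is no camera call.
- ctrl.hand_in(): hands the job in, once; it reports no verdict.
The state is a dict: "t": time; "qpos": joint angles; "joint_velocities": joint speeds; "tau": joint torques, N m; "ee_pos": TCP position; "ee_rot": TCP orientation; "contact_force": force on the tool from outside, world axes, zero at the start; "ft_torque": the same for the moment, N m; "width": finger opening in m.
Only numpy, scipy, OpenCV 4.12 (cv2) and the standard library are available. Lean on these libraries where they do the work, as an engineer would, in place of code of your own. Each camera call takes 0.05 s, during which the arm holds its last target. There are 200 camera calls.

## Task

Close up the welding-torch spares box: with your fingertips push the upright inner flap over until it lies flat on the partition, leaving the cover open meanwhile, then push the standing cover over and press it fully shut on top, without slamming it. Only push: do not take the flap or the cover between the fingers, and leave the nozzles, tools and other things where they are.

Things in the scene. Friction and masses are not known exactly. Their poses are not given: they have to be found in the camera images.
- spares_box: grey sheet-metal case fixed to the table, open on top: 220 mm along its x, 180 along its y, 80 high, walls 4. Origin: centre of its underside, z up. Its yaw is within 35 degrees of straight. A partition along x at y = +22 mm, 62 mm high, divides it: copper contact tips in a rack on the -y side, loose nozzles on the +y side.
- flap (a joint): angle of the inner flap: steel plate 190 mm along the hinge, 4 thick, 8 mm bead on its free edge. Hinge along box x at box y = -83 mm, 66 mm above the table. 0: flat on the partition, reaching towards box +y, below the rim; 1.57: upright; stop 1.65. Starts at 1.25 to 1.6. Friction hinge: stays where left, yields to 1 to 3 N near its free edge.
- flap_hinge (a point): point on the flap's hinge line, at the middle of its length; the frame turns with the flap: x along the hinge, y from the hinge to the free edge, z the face that is uppermost when it lies flat.
- flap_edge (a point): middle of the flap's free edge, 104 mm from the hinge.
- cover (a joint): angle of the cover: grey panel 232 mm along the hinge, 5 thick, 12 mm turned-down lips. Hinge along box x at box y = +90 mm, 80 mm above the table. 0: shut on the rim, reaching towards box -y, top at 85 mm; 1.57: upright, outer face to box +y; stop 1.9. Starts at 1.45 to 1.8. Friction hinge: stays at any angle, yields to 2 to 6 N near its free edge. A standing flap blocks it.
- cover_hinge (a point): point on the cover's hinge line, at the middle of its length; the frame turns with the cover: x along the hinge, -y from the hinge towards the free edge, z out of the outer face (up when shut). The panel lies between z = 0 and 5 mm.
- cover_edge (a point): middle of the cover's free edge, 186 mm from the hinge.
- nozzle_a: brass torch nozzle, loose, 22 mm across and 55 mm tall, standing in the open compartment of the box (cover side); origin at its underside. A bystander.
- nozzle_b: second brass torch nozzle like nozzle_a, standing in the same compartment. A bystander.
- wrench: steel wrench, about 180 mm long, lying flat on the table beyond the cover's side of the box (box +y); origin under its middle. A bystander.
- magnet: red square welding magnet, 75 x 79 mm, 20 mm high, lying on the table on the flap's side of the box (box -y); origin at the centre of its underside. A bystander.
- tube_offcut: short steel tube, 42 mm across, 50 mm tall, standing on the table behind the box (box +x); origin at the centre of its underside. A bystander.
- spray_can: spray can, 60 mm across, 170 mm tall, standing well to one side of the box; origin at its underside. A bystander.
- tip_jar: low clear jar, 70 mm across, 80 mm tall, standing well to one side of the box; origin at its underside. A bystander.
- hammer: hammer, 260 mm long, lying at the robot's right; origin under its middle. A bystander.

How it is judged:
On the way, in this order (a step that is already met when the one before it is completed fails the run):
1. the flap lies flat while the cover still stands open (value of joint flap below 0.1 rad and value of joint cover above 1 rad), for 0.2 s.
2. the cover is fully shut over the flat flap (value of joint cover below 0.04 rad and value of joint flap below 0.1 rad), for 0.2 s.
At the end, for the whole second after the job is handed in: the cover is shut (within 0.04 rad) over the flap lying flat (within 0.1 rad), both at rest, and every loose thing is within 25 mm of where it started (all of step 2 and velocity of joint cover between -0.05 and 0.05 rad/s and velocity of joint flap between -0.05 and 0.05 rad/s and distance of each of nozzle_a, nozzle_b, wrench, magnet, tube_offcut, spray_can, tip_jar, hammer from where it was at the start of the episode below 0.025 m); the robot touches nothing.
It fails at once if the cover is swung down (below 1.0 rad) before the flap lies flat (above 0.2 rad) (value of joint cover below 1 rad and value of joint flap above 0.2 rad).
It fails at once if the cover is slammed (faster than 2 rad/s) (velocity of joint cover below -2 rad/s).
It fails at once if the flap's plate is between the fingers (grasp point inside the plate, within 5 mm of its mid-plane) (x of the grasp point in the frame of flap_hinge between -0.095 and 0.095 m and y of the grasp point in the frame of flap_hinge between 0.005 and 0.104 m and z of the grasp point in the frame of flap_hinge between -0.005 and 0.005 m).
It fails at once if the cover's panel is between the fingers (grasp point inside the panel, within 5 mm of its mid-plane) (x of the grasp point in the frame of cover_hinge between -0.116 and 0.116 m and y of the grasp point in the frame of cover_hinge between -0.186 and -0.005 m and z of the grasp point in the frame of cover_hinge between -0.0025 and 0.0075 m).
It fails at once if a loose thing is moved by more than 25 mm, lifted or knocked over (distance of any of nozzle_a, nozzle_b, wrench, magnet, tube_offcut, spray_can, tip_jar, hammer from where it was at the start of the episode above 0.025 m or angle between any of nozzle_a, nozzle_b, wrench, magnet, tube_offcut, spray_can, tip_jar, hammer's own z axis and vertical above 0.5 rad).
It also fails if it takes over 64 s, if anything falls off the work surface, if the arm or the gripper's body presses on something with over 40 N, if the wrist force passes 120 N, or if a joint passes its speed limit or range.

## Working session

There is one attempt and no reset: what is moved stays moved. The work goes in short steps, Python scripts to look and compute and a shell command to move; the robot and the scene stay as the last step left them, time stands still between calls to the robot, and variables do not carry over. Pictures are saved under pics/ and viewed, about 8 in all and at most 12, crops included, and the job is handed in when it is done.

```bash
mkdir -p pics; python3 - <<'E'
from rig import ctrl
import cv2, numpy as np
s=ctrl.read_state()
print({k:np.round(v,3).tolist() for k,v in s.items()})
for n in("scene","top"):
    p=ctrl.camera_params(n); print(n,{k:np.round(v,4).tolist() for k,v in p.items()})
    im=ctrl.capture(n); cv2.imwrite(f"pics/{n}0.png",cv2.resize(im[:,:,::-1],(800,600),interpolation=cv2.INTER_CUBIC)); np.save(f"pics/{n}0.npy",im)
E
```

```text
{'t': 0.0, 'qpos': [-1.129, 0.616, -0.013, 1.425, 0.008, 1.103, -0.04], 'joint_velocities': [-0.0, -0.001, -0.001, 0.002, 0.002, 0.0, -0.001], 'tau': [-0.0, -45.895, 0.209, -16.574, -0.061, 0.021, 0.0], 'ee_pos': [0.293, 0.579, 0.229], 'ee_rot': [-1.571, 0.002, 1.102], 'contact_force': [0.857, 0.686, 0.677], 'ft_torque': [-0.003, 0.008, 0.052], 'width': 0.093}
scene {'intrinsics': [[351.0149, 0.0, 249.6188], [0.0, 351.0149, 197.5129], [0.0, 0.0, 1.0]], 'R': [[0.4454, 0.8952, 0.0186], [0.5734, -0.2692, -0.7738], [-0.6877, 0.3553, -0.6331]], 't': [-0.1863, -0.257, 1.5216]}
top {'intrinsics': [[384.0108, 0.0, 253.0617], [0.0, 384.0108, 193.0284], [0.0, 0.0, 1.0]], 'R': [[-0.0086, -0.9999, -0.0087], [-0.9861, 0.0099, -0.1656], [0.1656, 0.0072, -0.9862]], 't': [-0.0243, 0.555, 1.3725]}
```

View pics/scene0.png

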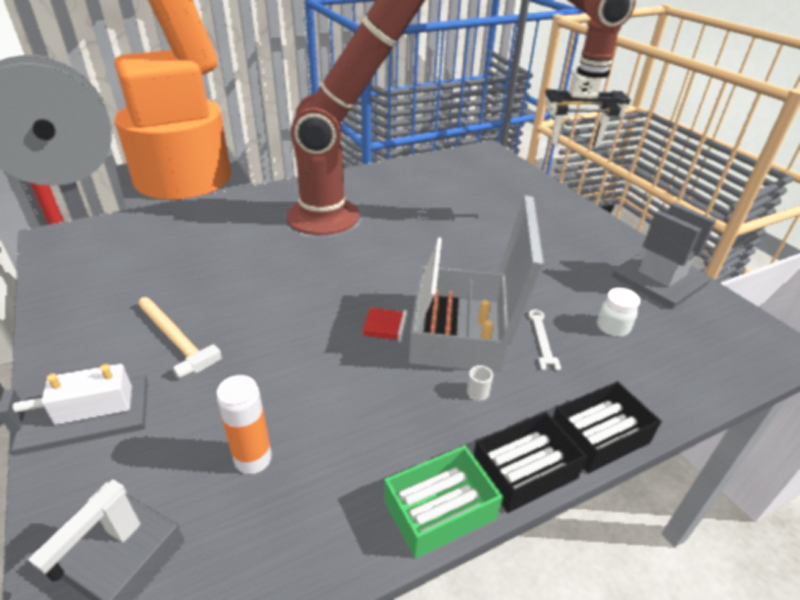

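View pics/top0.png

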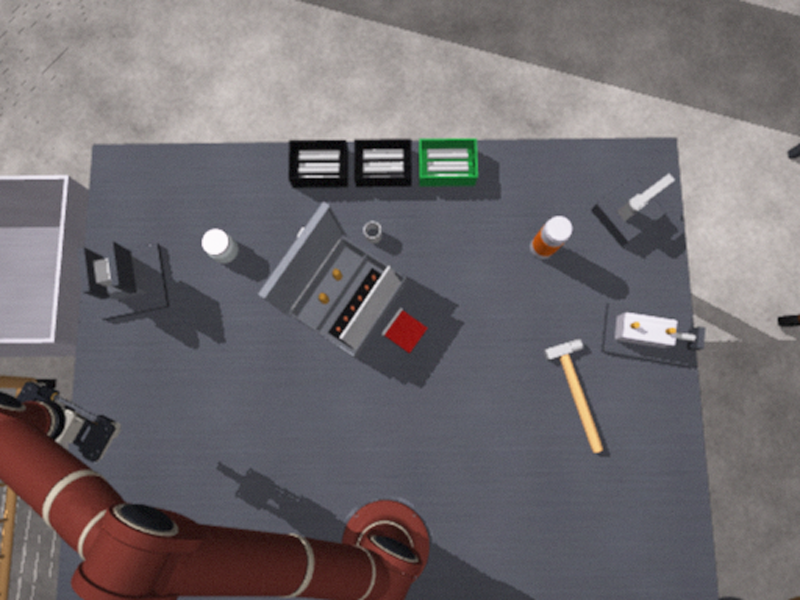

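The top view shows the box at about (340,300) of the 800-px picture, with the cover standing at upper left, the flap at lower right, and the magnet at (405,330). I'll enlarge both views to read corners.

```bash
python3 - <<'E'
import cv2, numpy as np
t=np.load("pics/top0.npy")[125:231,160:300][:,:,::-1]; s=np.load("pics/scene0.npy")[120:240,225:385][:,:,::-1]
cv2.imwrite("pics/topc.png",cv2.resize(t,None,fx=5.5,fy=5.5,interpolation=cv2.INTER_CUBIC))
cv2.imwrite("pics/scenec.png",cv2.resize(s,None,fx=5,fy=5,interpolation=cv2.INTER_CUBIC))
E
```

```text
(no output)
```

View pics/topc.png

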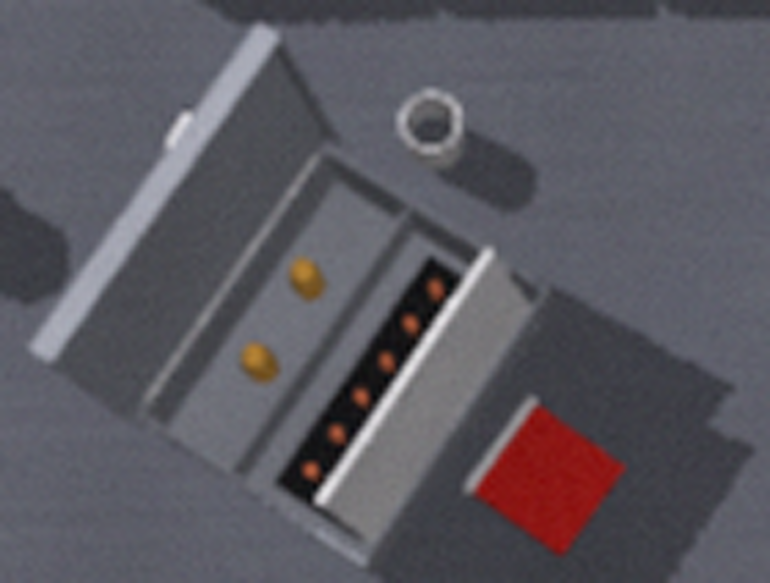

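View pics/scenec.png

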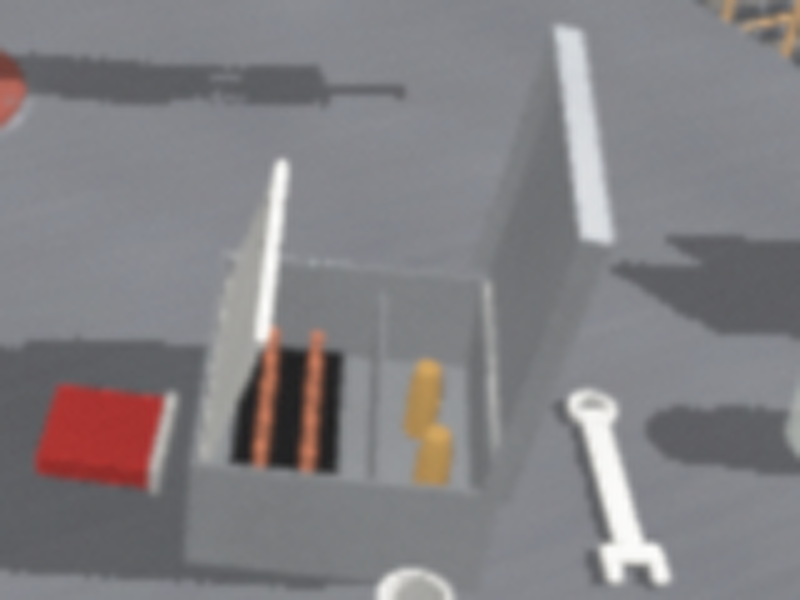

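The crops show the rim corners, the flap's bead ends and the cover's free-edge strip clearly. I'll fit the box pose and both angles to them.

```bash
cat > h.py <<'E'
import numpy as np
from rig import ctrl
from scipy.spatial.transform import Rotation as Ro
def Rx(a): return Ro.from_euler('x',a).as_matrix()
def flap(P,a): return np.array([0,-.083,.066])+Rx(a)@np.array(P)
def cover(P,a): return np.array([0,.09,.08])+Rx(-a)@np.array(P)
def world(P,b): return np.array([b[0],b[1],0])+Ro.from_euler('z',b[2]).as_matrix()@P
C={n:ctrl.camera_params(n) for n in("scene","top")}
def proj(n,X):
    c=C[n]; p=np.array(c["intrinsics"])@(np.array(c["R"])@X+np.array(c["t"])); return p[:2]/p[2]
E
python3 - <<'E'
from h import *
from scipy.optimize import least_squares
r=lambda x,y:('r',(x*.11,y*.09,.08))
f=lambda x:('f',(x*.095,.104,0))
c=lambda x,z:('c',(x*.116,-.186,z))
T=[(r(1,1),325,150),(r(-1,1),143,405),(r(-1,-1),368,565),(r(1,-1),548,290),(f(1),490,250),(f(-1),320,498),
(c(1,.005),262,22),(c(1,-.007),280,36),(c(-1,.005),30,348),(c(-1,-.007),52,360)]
S=[(r(-1,-1),235,255),(r(-1,1),485,278),(r(1,-1),190,463),(r(1,1),497,490),(f(-1),282,162),(f(1),262,338),
(c(-1,-.007),555,25),(c(-1,.005),582,30),(c(1,-.007),585,240),(c(1,.005),612,243)]
D=[("top",k,160+u/5.5,125+v/5.5) for k,u,v in T]+[("scene",k,225+u/5,120+v/5) for k,u,v in S]
def res(p):
    o=[]
    for n,(k,P),u,v in D:
        X=np.array(P) if k=='r' else flap(P,p[3]) if k=='f' else cover(P,p[4])
        o+=list(proj(n,world(X,p[:3]))-[u,v])
    return np.array(o)
s=least_squares(res,[.6,.1,-.6,1.4,1.6],loss='soft_l1')
print(s.x.round(4)); print(res(s.x).reshape(-1,2).round(1).tolist())
b=s.x; np.save("b.npy",b)
for nm,X in [("flap edge",flap((0,.104,0),b[3])),("cover edge",cover((0,-.186,0),b[4])),("flaphinge",flap((0,0,0),0)),("coverhinge",cover((0,0,0),0))]: print(nm,X.round(3),world(X,b).round(3), np.hypot(*world(X,b)[:2]).round(3))
E
```

```text
[ 0.5677  0.0814 -0.5919  1.2875  1.6926]
[[-0.2, -1.8], [-1.5, 1.2], [-1.1, -0.3], [0.2, -1.0], [-0.3, -1.0], [-0.8, 0.2], [-0.4, -0.4], [-0.6, -1.1], [-0.1, -0.3], [-1.2, -0.5], [-3.1, -0.6], [-0.1, -0.4], [-0.7, 0.1], [-0.3, 1.0], [-0.4, -0.3], [-0.5, 0.1], [0.1, 0.0], [-1.4, -0.2], [-0.5, -0.4], [-1.2, -0.1]]
flap edge [ 0.    -0.054  0.166] [0.538 0.037 0.166] 0.539
cover edge [0.    0.113 0.265] [0.63  0.175 0.265] 0.654
flaphinge [ 0.    -0.083  0.066] [0.521 0.012 0.066] 0.521
coverhinge [0.   0.09 0.08] [0.618 0.156 0.08 ] 0.637
```

```bash
cat >> h.py <<'E'
def tobox(X,b): return Ro.from_euler('z',-b[2]).as_matrix()@(np.array(X)-[b[0],b[1],0])
def plan(*targets):  # fingertip targets in box mm -> rows
    b=np.load("b.npy"); s=ctrl.read_state(); R=Ro.from_euler('xyz',s["ee_rot"]).as_matrix(); tcp=np.array(s["ee_pos"])
    tip=tcp+.011*R[:,1]
    print("t",round(s["t"],2),"tip box mm",(tobox(tip,b)*1e3).round(1),"F box",(Ro.from_euler('z',-b[2]).as_matrix()@s["contact_force"]).round(1),"w",round(s["width"],3),"q",np.round(s["qpos"],2))
    roll=s["ee_rot"][2]-b[2]
    for T in targets:
        d=R.T@(world(np.array(T)/1e3,b)-tip)*1e3; print(T,d.round(0).tolist(),round(roll,3))
E
python3 -m creep '[[-220,-20,-230,0.85],[-220,-20,-230,0.85],[-220,-20,-230,0.85],[-220,-20,-230,0.85],[-220,-20,-230,0.85],[-220,-20,-230,0.85],[-220,-20,-230,0.85],[-220,-20,-230,0.85]]' 1 20
python3 -c "
from h import *
plan((0,-125,240),(0,-125,135))"
```

```text
t: 0.77
ee_pos: [0.4006, 0.2749, 0.2498]
ee_rot: [-1.573, 0.0, 0.244]
contact_force: [0.6, -0.5, 0.2]
width: 0.0438
t 0.77 tip box mm [-246.6   67.4  238.8] F box [ 0.8 -0.1  0.2] w 0.044 q [-0.83  0.35  0.25  1.86 -0.1   0.95 -0.29]
(0, -125, 240) [23.0, -0.0, -312.0] 0.836
(0, -125, 135) [23.0, 105.0, -312.0] 0.836
```

```bash
python3 -m creep '[[23,0,-312,0.836],[23,0,-312,0.836],[23,0,-312,0.836],[23,0,-312,0.836],[23,0,-312,0.836],[23,0,-312,0.836],[23,0,-312,0.836],[23,0,-312,0.836]]'
python3 -c "
from h import *
plan((0,-120,145),(0,-80,145))"
```

```text
t: 1.43
ee_pos: [0.5001, -0.0226, 0.2499]
ee_rot: [-1.573, -0.003, -0.594]
contact_force: [1.4, -0.4, -0.2]
width: 0.0008
t 1.43 tip box mm [   2.  -124.   238.9] F box [ 1.4  0.4 -0.2] w 0.001 q [-0.38  0.4   0.53  1.83 -0.23  0.98 -0.34]
(0, -120, 145) [-2.0, 94.0, 4.0] -0.002
(0, -80, 145) [-2.0, 94.0, 44.0] -0.002
```

```bash
python3 -m creep '[[0,40,0,0],[0,80,0,0],[0,94,0,0],[0,94,20,0],[0,94,35,0],[0,94,45,0],[0,95,52,0],[0,96,58,0]]'
python3 -c "
from h import *
plan((0,-51,134),(0,-32,119),(0,-19,99),(0,-14,84),(0,-12,68))"
```

```text
t: 2.1
ee_pos: [0.5316, 0.0319, 0.1539]
ee_rot: [-1.572, -0.0, -0.583]
contact_force: [-1.5, -1.2, -0.2]
width: 0.0004
t 2.1 tip box mm [ -2.4 -61.2 142.9] F box [-0.6 -1.8 -0.2] w 0.0 q [-0.4   0.56  0.46  1.87 -0.34  0.79 -0.34]
(0, -51, 134) [2.0, 9.0, 10.0] 0.009
(0, -32, 119) [3.0, 24.0, 29.0] 0.009
(0, -19, 99) [3.0, 44.0, 42.0] 0.009
(0, -14, 84) [3.0, 59.0, 47.0] 0.009
(0, -12, 68) [3.0, 75.0, 49.0] 0.009
```

```bash
python3 -m creep '[[0,5,6,0],[0,9,11,0],[0,16,21,0],[0,24,29,0],[0,34,36,0],[0,44,42,0],[0,52,45,0],[0,60,47,0]]'
python3 -m creep '[[0,4,1,0],[0,8,1,0],[0,12,2,0],[0,15,2,0],[0,16,2,0],[0,16,2,0]]'
python3 -c "
from h import *
plan((0,-12,68),(0,-12,64))
import cv2
for n in('top','scene'):
  im=ctrl.capture(n)[:,:,::-1]; c=im[125:231,160:300] if n=='top' else im[120:240,225:385]
  cv2.imwrite(f'pics/{n}1.png',cv2.resize(c,None,fx=5,fy=5,interpolation=cv2.INTER_CUBIC))
"
```

```text
t: 2.77
ee_pos: [0.5576, 0.072, 0.0923]
ee_rot: [-1.571, 0.001, -0.583]
contact_force: [0.6, 0.4, 1.5]
width: 0.0005
t: 3.27
ee_pos: [0.5581, 0.0724, 0.0793]
ee_rot: [-1.57, 0.001, -0.585]
contact_force: [-3.3, 0.7, 10.2]
width: 0.0001
t 3.27 tip box mm [ -3.  -12.8  68.3] F box [-3.1 -1.3 10.2] w 0.0 q [-0.42  0.7   0.4   1.84 -0.42  0.68 -0.36]
(0, -12, 68) [3.0, 0.0, 1.0] 0.007
(0, -12, 64) [3.0, 4.0, 1.0] 0.007
```

View pics/scene1.png

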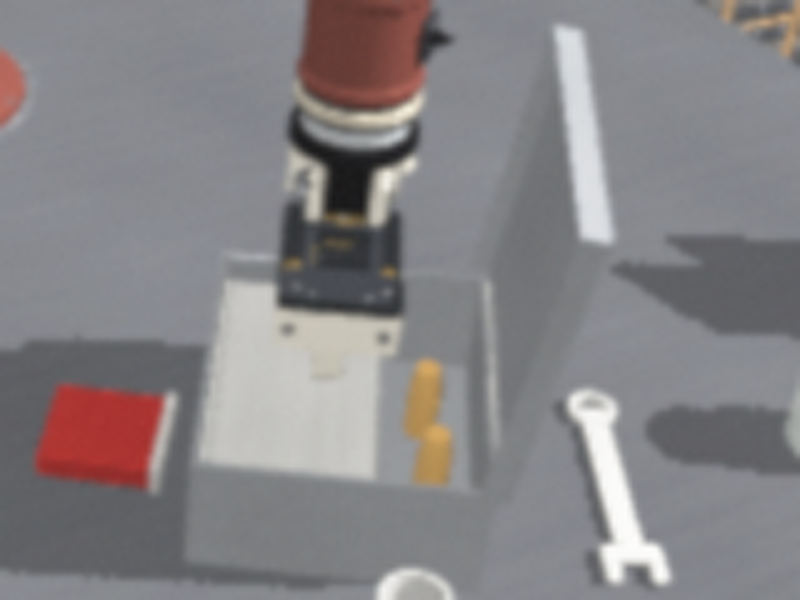

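The flap lies flat and the cover still stands. Now I'll go up and over the cover to its outer side.

```bash
python3 -m creep '[[0,-40,0,0],[0,-80,0,0],[0,-120,0,0],[0,-160,0,0],[0,-200,0,0],[0,-240,0,0],[0,-240,0,0],[0,-240,0,0]]'
python3 -c "
from h import *
plan((0,155,305))"
```

```text
t: 4.03
ee_pos: [0.5595, 0.072, 0.3202]
ee_rot: [-1.567, -0.004, -0.585]
contact_force: [0.1, 1.2, -0.7]
width: 0.0003
t 4.03 tip box mm [ -1.5 -12.3 309.2] F box [-0.6  1.  -0.7] w 0.0 q [-0.52  0.44  0.55  1.55 -0.24  1.21 -0.51]
(0, 155, 305) [3.0, 5.0, 167.0] 0.007
```

```bash
python3 -m creep '[[2,0,35,0],[2,0,75,0],[2,0,115,0],[2,0,150,0],[2,0,170,0],[2,0,170,0],[2,30,170,0],[2,60,170,0]]'
python3 -m creep '[[0,12,0,0],[0,12,0,0]]'
python3 -c "
from h import *
plan((0,150,235),(0,130,235))
import cv2
cv2.imwrite('pics/scene2.png',cv2.resize(ctrl.capture('scene')[60:240,225:385,::-1],None,fx=3.3,fy=3.3,interpolation=cv2.INTER_CUBIC))
"
```

```text
t: 4.7
ee_pos: [0.6543, 0.212, 0.2568]
ee_rot: [-1.571, -0.002, -0.585]
contact_force: [0.4, -0.2, -1.0]
width: 0.0008
t: 4.87
ee_pos: [0.6504, 0.2116, 0.2397]
ee_rot: [-1.58, 0.008, -0.586]
contact_force: [0.5, 1.3, -1.1]
width: 0.0003
t 4.87 tip box mm [ -4.1 154.2 228.7] F box [-0.3  1.4 -1.1] w 0.0 q [-0.59  0.71  0.49  1.29 -0.33  1.23 -0.68]
(0, 150, 235) [4.0, -6.0, -4.0] 0.006
(0, 130, 235) [4.0, -6.0, -24.0] 0.006
```

View pics/scene2.png

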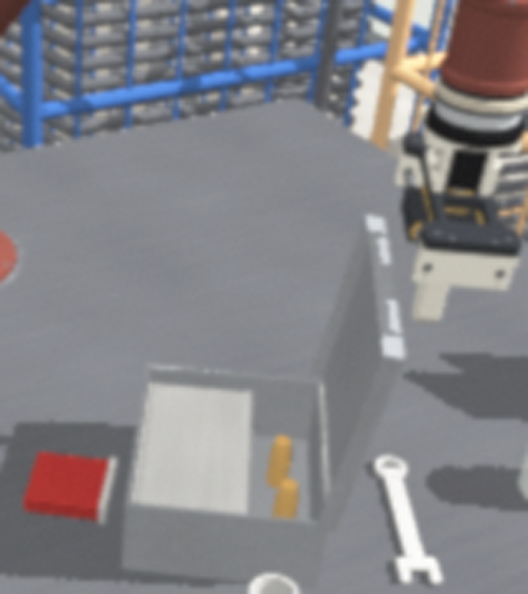

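The gripper hangs clear outside the cover, and the flap has stayed flat. Next I approach the cover's outer face.

```bash
python3 -m creep '[[2,0,-10,0],[2,0,-20,0],[2,0,-26,0],[2,0,-32,0],[2,0,-38,0],[2,0,-44,0],[2,0,-50,0],[2,0,-50,0]]'
python3 -c "
from h import *
plan((0,77,238),(0,46,231),(0,17,217),(0,-9,198))"
```

```text
t: 5.58
ee_pos: [0.6274, 0.1695, 0.2463]
ee_rot: [-1.571, 0.0, -0.585]
contact_force: [1.2, 1.3, 0.2]
width: 0.0003
t 5.58 tip box mm [  0.4 106.5 235.3] F box [0.3 1.8 0.2] w 0.0 q [-0.57  0.64  0.5   1.41 -0.32  1.17 -0.62]
(0, 77, 238) [-1.0, -3.0, -29.0] 0.007
(0, 46, 231) [-1.0, 4.0, -60.0] 0.007
(0, 17, 217) [-1.0, 18.0, -89.0] 0.007
(0, -9, 198) [-1.0, 37.0, -115.0] 0.007
```

```bash
python3 -m creep '[[0,-2,-10,0],[0,-3,-19,0],[0,-3,-29,0],[0,-1,-39,0],[0,1,-49,0],[0,4,-60,0],[0,8,-69,0],[0,13,-79,0]]'
python3 -c "
from h import *
plan((0,17,217),(0,4,208),(0,-9,198),(0,-20,186),(0,-30,174),(0,-39,161),(0,-47,147))"
```

```text
t: 6.25
ee_pos: [0.583, 0.1042, 0.2325]
ee_rot: [-1.571, 0.002, -0.584]
contact_force: [-0.9, 3.7, 1.4]
width: 0.0004
t 6.25 tip box mm [ -0.   27.5 221.5] F box [-2.9  2.6  1.4] w 0.0 q [-0.52  0.56  0.51  1.6  -0.3   1.06 -0.51]
(0, 17, 217) [-0.0, 5.0, -11.0] 0.008
(0, 4, 208) [-0.0, 14.0, -23.0] 0.008
(0, -9, 198) [-0.0, 24.0, -36.0] 0.008
(0, -20, 186) [-0.0, 36.0, -47.0] 0.008
(0, -30, 174) [-0.0, 48.0, -57.0] 0.008
(0, -39, 161) [-0.0, 61.0, -66.0] 0.008
(0, -47, 147) [-0.0, 75.0, -74.0] 0.008
```

```bash
python3 -m creep '[[0,5,-11,0],[0,10,-18,0],[0,16,-26,0],[0,24,-36,0],[0,32,-43,0],[0,40,-50,0],[0,48,-57,0],[0,56,-63,0]]'
python3 -c "
from h import *
plan((0,-39,161),(0,-47,147),(0,-52,132),(0,-57,117),(0,-60,101),(0,-61,85),(0,-61,81))"
```

```text
t: 6.92
ee_pos: [0.5492, 0.0513, 0.1758]
ee_rot: [-1.571, 0.0, -0.584]
contact_force: [0.4, 3.3, 0.9]
width: 0.0006
t 6.92 tip box mm [  1.5 -35.3 164.8] F box [-1.5  3.   0.9] w 0.001 q [-0.44  0.56  0.48  1.79 -0.33  0.87 -0.39]
(0, -39, 161) [-1.0, 4.0, -4.0] 0.008
(0, -47, 147) [-2.0, 18.0, -12.0] 0.008
(0, -52, 132) [-2.0, 33.0, -17.0] 0.008
(0, -57, 117) [-2.0, 48.0, -22.0] 0.008
(0, -60, 101) [-2.0, 64.0, -25.0] 0.008
(0, -61, 85) [-2.0, 80.0, -26.0] 0.008
(0, -61, 81) [-2.0, 84.0, -26.0] 0.008
```

```bash
python3 -m creep '[[0,9,-7,0],[0,18,-12,0],[0,26,-15,0],[0,33,-17,0],[0,41,-20,0],[0,48,-22,0],[0,56,-24,0],[0,64,-25,0]]'
python3 -m creep '[[0,5,0,0],[0,10,0,0],[0,14,-1,0],[0,17,-1,0],[0,20,-1,0],[0,21,-1,0],[0,21,-1,0]]'
python3 -c "
from h import *
plan((0,-61,85))"
```

```text
t: 7.58
ee_pos: [0.5359, 0.0305, 0.112]
ee_rot: [-1.571, -0.001, -0.584]
contact_force: [-0.9, -0.7, 2.4]
width: 0.0003
t: 8.17
ee_pos: [0.5355, 0.0301, 0.0959]
ee_rot: [-1.568, 0.001, -0.584]
contact_force: [-7.7, 0.2, 30.8]
width: -0.0001
t 8.17 tip box mm [  1.9 -60.5  84.9] F box [-6.5 -4.1 30.8] w -0.0 q [-0.36  0.65  0.41  1.91 -0.41  0.67 -0.28]
(0, -61, 85) [-2.0, -0.0, -0.0] 0.007
```

The fingertips press with 31 N at a height of 84.9 mm, so the cover is on the rim. I'll hold, lift off and check.

```bash
python3 -m creep '[[0,0,0,0],[0,0,0,0],[0,0,0,0],[0,0,0,0],[0,-15,0,0],[0,-50,0,0],[0,-90,0,0],[0,-125,0,0]]'
python3 -m creep '[[0,0,-40,0],[0,0,-80,0],[0,0,-80,0],[0,0,-80,0]]'
python3 -c "
from h import *
plan()
import cv2
for n in('top','scene'):
  im=ctrl.capture(n)[:,:,::-1]; c=im[115:235,150:310] if n=='top' else im[120:240,225:385]
  cv2.imwrite(f'pics/{n}3.png',cv2.resize(c,None,fx=5,fy=5,interpolation=cv2.INTER_CUBIC))
b=np.load('b.npy')
for n,u0,v0 in(('scene',225,120),('top',150,115)):
  for x in(1,-1):
    print(n,x,[((proj(n,world(cover((x*.116,-.186,.005),a),b))-[u0,v0])*5).round(0).tolist() for a in(0,.04)])
"
```

```text
t: 8.83
ee_pos: [0.5351, 0.0307, 0.2182]
ee_rot: [-1.571, 0.001, -0.584]
contact_force: [1.4, 0.1, -0.1]
width: 0.0005
t: 9.17
ee_pos: [0.49, -0.0382, 0.217]
ee_rot: [-1.57, 0.0, -0.589]
contact_force: [0.6, 0.6, 0.2]
width: 0.0003
t 9.17 tip box mm [   2.3 -142.6  206. ] F box [0.2 0.8 0.2] w 0.0 q [-0.34  0.42  0.53  1.9  -0.27  0.89 -0.26]
scene 1 [[176.0, 463.0], [177.0, 454.0]]
scene -1 [[212.0, 240.0], [213.0, 231.0]]
top 1 [[561.0, 305.0], [560.0, 303.0]]
top -1 [[381.0, 573.0], [380.0, 572.0]]
```

View pics/scene3.png

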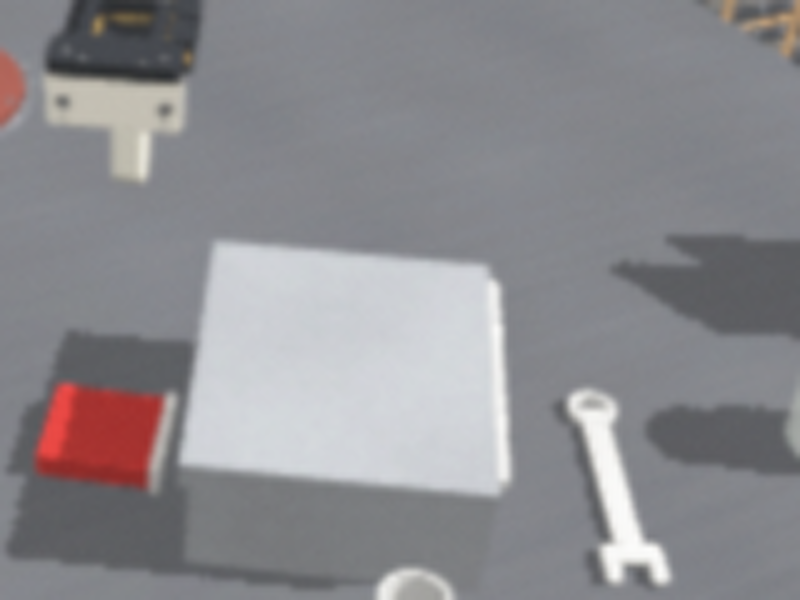

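View pics/top3.png

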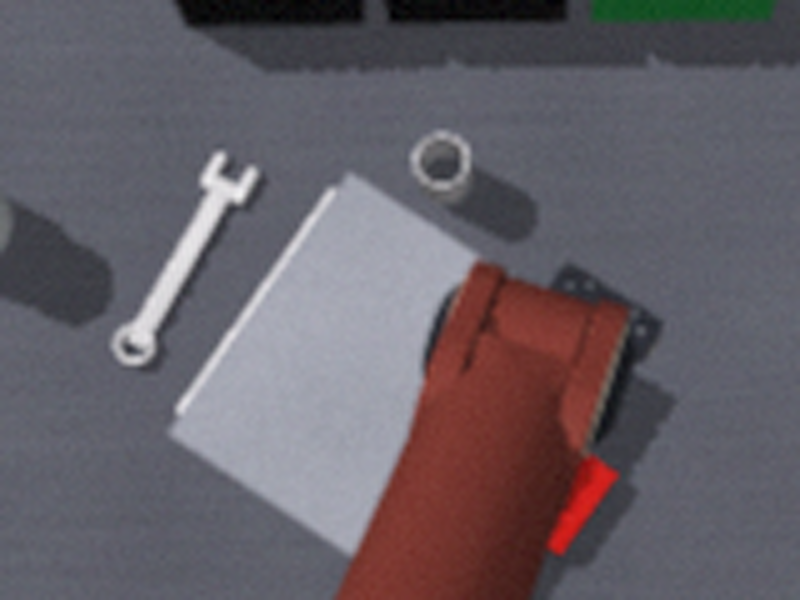

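The free-edge corners read (215,241) and (181,466). The model puts a shut cover at (212,240) and (176,463), and 0.04 rad would show about 9 px higher. So the cover is fully shut. The magnet, wrench and tube are in place, and the arm is clear.

```bash
python3 -c "
from rig import ctrl
print(ctrl.hand_in())"
```

```text
the job is handed in; nothing more can be done
None
```

I pushed the flap flat onto the partition with closed fingertips while the cover stood open. I then went over to the cover's outer side, swung it down at roughly 1 rad/s or less and pressed it shut. I lifted clear and handed the job in at about 9.3 s; the hand-in gave no verdict.

- **Flap:** the last push met about 10 N with the fingertip at 68 mm, and pictures before the cover was lowered showed the flap lying flat. It could not be seen once the cover was shut.
- **Cover:** the press read 31 N with the fingertips at 84.9 mm, against 85 mm expected. The free-edge corners in the scene picture sat within about 1 camera pixel of the shut position. At 0.04 rad they would be about 2 pixels higher.
- **Loose things:** the magnet, wrench and tube offcut had not moved in the last pictures. The nozzles are under the cover and were standing before it closed. The spray can, jar and hammer were outside the last crops, and the arm did not go near them.
- **Disagreement:** in the first fit of the box pose, one far rim corner in the scene picture missed by about 3 pixels, while most other points were within about 1.5. I found no failed checks.

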